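# Put the work lamps on charge

### The arm

A 6-joint arm with a two-finger parallel gripper is mounted at the origin on a cart in front of the work surface, level with it; the furniture and walls round the work are solid. World frame = base frame: x ahead of the robot, y to its left, z up, the work surface at z = 0. Lengths are in m, angles in degrees, forces in N, time in s.
With the tool pointing down it reaches from about 0.4 to 0.825 m from the base axis. Payload 7 kg.
Tool frame: the origin (TCP) lies at the very end of the fingers, on their centre line; the grasp point (between the pads) lies 19 mm behind it (ctrl.grip_depth is the distance from the TCP to the grasp point, in m); z points along the fingers, y is the line along which they close (so a half turn about z gives the same grasp; the last joint's range is limited). The gripper opens to 88 mm and grips with 3 to 60 N. Pads are 19 mm wide; open, the fingers measure 130 mm over their backs; the gripper's body (78 mm by 193 mm) begins 47 mm behind the grasp point.
Start: joints at [86.179, 20.546, 0.682, 0, -70.136, -16.507], TCP at [0.235, 0.633, 0.227] pointing down, gripper open.
Joint ranges: [-176.03, 176.03], [-82.01, 121.73], [-58.28, 71.71], [-173.87, 95.51], [-174.79, -0.11], [-173.66, 173.66]. Speed limits (degrees/s): [136.94, 136.94, 172.46, 180, 180, 180].

### API

Orientations are given as [roll, pitch, yaw] about the fixed x, y, z axes, in that order (R = Rz(yaw) Ry(pitch) Rx(roll)).
In Python, from plant import get_obs, eyes, ctrl, spotter gives the robot as it stands.
- The arm moves only by the shell command python3 -m crank 'ROWS'. ROWS is JSON, one flat list of numbers, 7 for each row, row after row: the turn, a rotation vector about the tool's x, y, z in rad, then the shift along the tool's x, y, z in mm, then the opening, from 0 (shut) to 1 (fully open). A call has 1 to 5 rows; each row shifts and turns the commanded pose from where the row before left it, along the tool's axes as they then stand; what a row does not reach is not made up. A row lasts 1/8 s, in which the tool goes at most 62.5 mm and 10.7 degrees, less where a joint would pass 70% of its speed; a pose out of reach is approached as far as the arm can. A call is refused whole if a number of a shift passes 62.5 or a number of a turn 0.188, either way. A call with a gripper value outside its range is refused whole. The fingers move at their own pace and stop on an object; the grip force is fixed at half the most. Time passes only in rows, so rows that do not move let the fingers close. It gives the time, the measured TCP pose, the force, the opening and the grip force at its end, in the units of the state.
- get_obs(): the state, without advancing time (a new reading comes with each control period).
- eyes.snapshot(name): name is "scene" or "side" or "wrist"; returns the picture (480x640x3 uint8, blue, green, red); there is no depth.
- eyes.camera_model(name): a dict with "fx", "fy", "cx", "cy" (pixels), "D" ([k1, k2, p1, p2, k3] as OpenCV has them; the pictures are not rectified), "extrinsics" (4x4, takes a point from camera to world coordinates). Camera axes: x right, y down, z forward; pixel columns grow to the right and rows downward; lengths in m; the calibration is good to about 2 mm. A picture is of the moment at which its call begins: read the wrist's pose just before it. camera_model takes no time and is no camera call; for the wrist camera it gives the pose at the moment of the call.
- ctrl.close_job(): hands the job in; it is judged then, once.
Trained networks look in the newest picture that a camera, given by its name, has taken for a name from the list of things; names that differ only in an ending like _2 or _b are one class to them, and where a whole thing is asked for, a point or a joint stands for the part that bears it (a point fixed in the world has none). Each returns a list of dicts, best first, with "p" (0 to 1); they miss things now and then, are a little off and sometimes report something else, mostly with a low value. They report only what shows in the picture. A call takes as long as a camera call. They do not tell look-alikes from the thing itself.
- spotter.outline_of(camera, target): "region" (480x640 bool, what is visible of it) and "rect" ([left, top, width, height] in pixels, round what is visible of it).
- spotter.place_of(camera, target): "location" ([column, row] in pixels: a listed point, or the origin of a listed thing).
The state is a dict: "clock": time; "joint_pos": joint angles; "qvel": joint speeds; "tau": joint torques, N m; "tool_pos": TCP position; "orientation": TCP orientation; "force": force on the tool from outside, world axes, zero at the start; "moment": the same for the moment, N m; "opening": finger opening in m; "gripper_force": force on a finger pad.
Only numpy, scipy, OpenCV 4.12 (cv2) and the standard library are available. Lean on these libraries where they do the work, as an engineer would, in place of code of your own. Each camera call takes 0.05 s, during which the arm holds its last target. There are 200 camera calls.

### The job

Put the work lamps on charge. First switch the charging dock off: pull its dial up to unlock it, turn it back from the short tick (trickle) to the dot (off) and push it fully down again. Then lift every lamp hanging on the rack up and off its hook and stand it upright, fully down, in a bay of the dock, one to a bay, any bay; when all are in, pull the dial up, turn it clockwise to the long bar (full charge) and push it fully down, leaving the other things on the bench alone.

Things in the scene. Friction and masses are not known exactly. Their poses are not given: they have to be found in the camera images.
- rack: Hook rack, fixed: timber foot 105 x 290 x 18 mm, upright plywood board along it (x = +32 to +48 mm, top at z = 170 mm). Origin under the foot's centre, on the bench; z up, y along its length; its front, -x, faces the robot. Three steel hooks point to -x at y = -90, 0, +90 mm.
- hook1 (a point): Where a lamp's loop sits on the hook at the rack's y = -90 mm, level with the axes of its wires (170 mm over the bench); axes as the rack. Hook: two level 5 mm wires side by side, 17 mm wide overall, from the board 32 mm behind to 22 mm in front, then rising 6 mm; tip ends 31 mm in front, 8.5 mm above this point.
- hook2 (a point): The same point of the middle hook. To come off any hook a lamp must rise at least 7 mm (above 20 mm its body meets the wires) and then move 40 mm along the rack's -x.
- hook3 (a point): The same point of the hook at the rack's y = +90 mm.
- lamp1: Work lamp on hook1, or absent. Black body 42 mm wide (y), 28 mm deep (x), 105 mm tall, pale window in front (-x), about 0.16 kg. On top a loop of 5 mm steel wire: legs at y = +-15 mm, bar's axis at z = 135 mm. Origin under its foot's centre, z up. It hangs with its foot 40 mm over the bench, its y along the rack's y. Grip its width from above, on the top 30 mm of the body, fingers either side of loop and hook.
- lamp2: Work lamp like lamp1, hanging on hook2, or absent.
- lamp3: Work lamp like lamp1, hanging on hook3, or absent.
- dock: Charging dock, loose on the bench, 1.6 kg, 326 mm long along its y: grey block 66 mm (x), 36 mm high, with three bays in a row, and at its +y end a black tower 90 x 92 mm, 108 mm high, centred at x = 6, y = +124 mm, the charging dial on top. Origin on the bench, z up. A knock can shift it: read it again before use.
- bay1 (a point): Centre of the floor of the bay at the dock's x = 0, y = -120 mm, 12 mm over the bench. Every bay is 36 mm (x) by 50 mm (y), 24 mm deep, with bevelled edges; a lamp stands in it with its width along the dock's y, either way round.
- bay2 (a point): Centre of the floor of the middle bay (dock's y = -42 mm).
- bay3 (a point): Centre of the floor of the bay next to the tower (dock's y = +36 mm).
- dial_grip (a point): On the dial's upright axis, 30 mm over the tower's top when in; moves and turns with the dial. x runs along the grip bar to its white pointer. Bar: 14 mm thick, 50 mm long, from 15 mm below to 11 mm above this point, on a 63 mm disc. Marks on the tower: dot (off) 0.6 rad from the dock's +x towards +y, short tick (trickle) at +x, long bar (full) 0.6 rad towards -y.
- dial_pull (a joint): How far the dial is pulled up (m): 0 in, 0.012 fully out. No spring: 2.5 N of friction holds it where it is left. When in, a lug between two rounded teeth stops it from turning; out by 9 mm or more it turns freely. It goes in again only at off, trickle or full (within about 0.08 rad).
- dial_turn (a joint): Angle of the dial (rad), growing clockwise seen from above; it starts near 0.6. 0 off (dot), 0.6 trickle (short tick), 1.2 full charge (long bar); stops at -0.1 and 1.3. Light friction (0.03 N m) holds it.
- tape_measure: Bystander: yellow and black tape measure standing on the bench, 35 x 90 x 66 mm; origin under its centre. Leave it alone.
- cap_jar: Bystander: orange screw-top tub, 54 mm across, 50 mm high; origin under its centre. Leave it alone.
- box_nails: Bystander: small orange carton, 45 x 70 x 36 mm; origin under its centre. Leave it alone.
Not all that is in view belongs to the job. Leave any purple or red look-alike of the lamp1 alone.

How it is judged:
By the outcome, as a careful person would: the job done as asked, in the order asked, and still so for the second after the job is handed in, with the robot touching nothing.
Of lamp1, lamp2, lamp3 only 2 to 3 are there at a start; the rules pass over those that are not, and their reading is None.
At some moment in a run one of dock may be knocked a few centimetres aside while the robot is not near it.
It also fails if it takes over 208 s, if anything falls off the work surface, if the arm or the gripper's body presses on something with over 40 N, if the wrist force passes 120 N, or if a joint passes its speed limit or range.

## Working session

There is one attempt and no reset: what is moved stays moved. The work goes in short steps, Python scripts to look and compute and a shell command to move; the robot and the scene stay as the last step left them, time stands still between calls to the robot, and variables do not carry over. Pictures are saved under pics/ and viewed, at most 14 in all, crops included, and the job is handed in when it is done.

```bash
ls; mkdir -p pics; python3 - <<'E'
from plant import get_obs, eyes, ctrl, spotter
import cv2,numpy as np
o=get_obs();print({k:np.round(v,3).tolist() for k,v in o.items()})
for c in ["scene","side"]:
    im=eyes.snapshot(c);cv2.imwrite(f"pics/{c}0.png",im)
    m=eyes.camera_model(c);print(c,np.round(m["extrinsics"],3).tolist(),m["fx"])
    for t in ["rack","hook1","hook2","hook3","lamp1","dock","bay1","bay2","bay3","dial_grip","tape_measure","cap_jar","box_nails"]:
        print(t,[(round(d["p"],2),np.round(d["location"]).tolist()) for d in spotter.place_of(c,t)][:5])
E
```

```text
pics
{'clock': 0.0, 'joint_pos': [86.179, 20.591, 0.634, -0.023, -70.137, -16.508], 'qvel': [0.071, 0.078, -0.067, -0.036, 0.036, -0.039], 'tau': [0.002, -58.272, 29.304, 6.997, 0.007, -0.0], 'tool_pos': [0.234, 0.632, 0.226], 'orientation': [179.903, -0.006, -20.337], 'force': [0.023, 0.076, -0.63], 'moment': [0.019, -0.01, 0.051], 'gripper_force': 0.0, 'opening': 0.088}
scene [[-0.562, -0.318, 0.764, -0.61], [-0.827, 0.223, -0.516, 0.918], [-0.007, -0.922, -0.388, 0.673], [0.0, 0.0, 0.0, 1.0]] 508.61860677088004
rack [(0.93, [262.0, 286.0])]
hook1 [(0.97, [244.0, 239.0]), (0.9, [255.0, 231.0]), (0.83, [275.0, 217.0]), (0.17, [278.0, 258.0])]
hook2 [(0.97, [244.0, 239.0]), (0.9, [255.0, 231.0]), (0.83, [275.0, 217.0]), (0.17, [278.0, 258.0])]
hook3 [(0.97, [244.0, 239.0]), (0.9, [255.0, 231.0]), (0.83, [275.0, 217.0]), (0.17, [278.0, 258.0])]
lamp1 [(0.94, [261.0, 271.0]), (0.92, [247.0, 288.0]), (0.84, [278.0, 259.0]), (0.73, [326.0, 308.0]), (0.57, [180.0, 351.0])]
dock [(0.84, [352.0, 266.0])]
bay1 [(0.73, [346.0, 266.0]), (0.71, [243.0, 285.0]), (0.69, [359.0, 256.0]), (0.59, [3
[... 765 characters left out ...]
2, [340.0, 220.0]), (0.63, [293.0, 210.0])]
hook3 [(0.96, [314.0, 213.0]), (0.82, [340.0, 220.0]), (0.63, [293.0, 210.0])]
lamp1 [(0.9, [291.0, 240.0]), (0.74, [314.0, 249.0]), (0.58, [234.0, 237.0])]
dock [(0.81, [346.0, 299.0])]
bay1 [(0.96, [335.0, 294.0]), (0.87, [361.0, 302.0]), (0.57, [315.0, 244.0])]
bay2 [(0.96, [335.0, 294.0]), (0.87, [361.0, 302.0]), (0.57, [315.0, 244.0])]
bay3 [(0.96, [335.0, 294.0]), (0.87, [361.0, 302.0]), (0.57, [315.0, 244.0])]
dial_grip [(0.65, [316.0, 244.0]), (0.28, [350.0, 301.0])]
tape_measure [(0.72, [246.0, 269.0]), (0.24, [340.0, 252.0])]
cap_jar [(0.5, [293.0, 211.0])]
box_nails [(0.53, [268.0, 243.0]), (0.48, [341.0, 252.0]), (0.48, [314.0, 248.0])]
```

View pics/scene0.png

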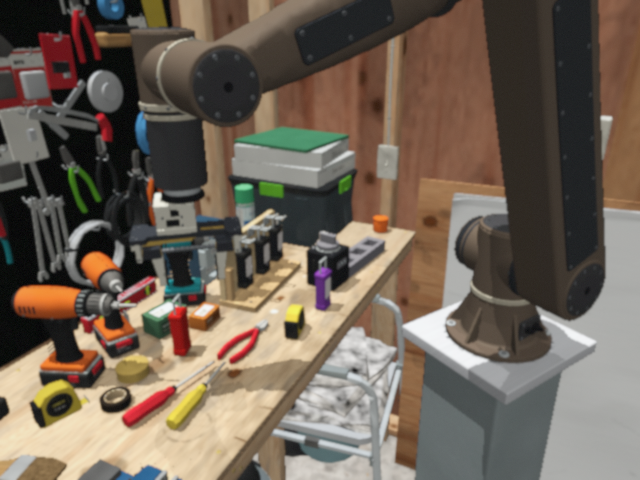

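View pics/side0.png

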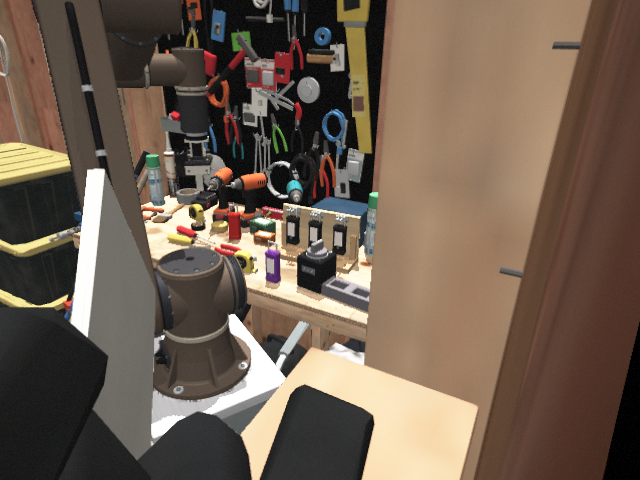

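```bash
cat > h.py <<'E'
from plant import get_obs, eyes, ctrl, spotter
import cv2,numpy as np
from scipy.optimize import least_squares
from scipy.spatial.transform import Rotation as R
def model(c):
    m=eyes.camera_model(c);K=np.array([[m["fx"],0,m["cx"]],[0,m["fy"],m["cy"]],[0,0,1.]]);return K,np.array(m["D"],float),np.array(m["extrinsics"])
def plane(M,px,z):
    K,D,E=M;u=cv2.undistortPoints(np.array([[px]],float),K,D)[0,0]
    d=E[:3,:3]@[u[0],u[1],1];return E[:3,3]+d*(z-E[2,3])/d[2]
def proj(M,P):
    K,D,E=M;T=np.linalg.inv(E);return cv2.projectPoints(np.atleast_2d(P).astype(float),T[:3,:3],T[:3,3],K,D)[0][:,0]
def w(pose,p):
    x,y,a=pose;p=np.atleast_2d(p);c,s=np.cos(a),np.sin(a)
    return np.c_[x+c*p[:,0]-s*p[:,1],y+s*p[:,0]+c*p[:,1],p[:,2]]
def fit(obs,x0,fixyaw=None):  # obs: list (M,p_obj,px)
    f=lambda q:np.concatenate([(proj(M,w(q,p))[0]-px) for M,p,px in obs])
    r=least_squares(f,x0,loss="soft_l1",f_scale=2);return r.x,f(r.x).reshape(-1,2)
TOOLR=lambda:R.from_euler("xyz",get_obs()["orientation"],degrees=True)
def go(target,yaw=None):
    """remaining shift in tool axes (mm) to world target TCP and turn about tool z (rad)"""
    o=get_obs();r=TOOLR();d=r.inv().apply(np.array(target)-o["tool_pos"])*1000
    e=None
    if yaw is not None:
        e=(R.inv(r)*R.from_euler("xyz",[180,0,yaw],degrees=True)).as_rotvec()
    return np.round(d,1),None if e is None else np.round(e,3)
DK={"bay1":(0,-.12,.012),"bay2":(0,-.042,.012),"bay3":(0,.036,.012),"dial_grip":(.006,.124,.138),"dock":(0,0,0)}
E
python3 - <<'E'
from h import *
S=model("scene");D=model("side")
for n,c,px,z in [("rack",S,(262,286),0),("rack",D,(316,256),0),("h3",S,(244,239),.17),("h2",S,(255,231),.17),("h1",S,(275,217),.17),("h3",D,(293,210),.17),("h2",D,(314,213),.17),("h1",D,(340,220),.17),
 ("l3",S,(247,288),.04),("l2",S,(261,271),.04),("l1",S,(278,259),.04),("l3",D,(291,240),.04),("l2",D,(314,249),.04),
 ("b3",S,(346,266),.012),("b2",S,(359,256),.012),("b1",S,(368,245),.012),("b3",D,(335,294),.012),("b2",D,(361,302),.012),("dial",S,(324,234),.138),("dial",D,(316,244),.138),("tape",S,(298,332),0),("tape",D,(246,269),0),("jar",S,(379,229),0),("purple",S,(326,308),0)]:
    print(n,np.round(plane(c,px,z)[:2],3))
obs=[(S,DK[k],p) for k,p in [("bay3",(346,266)),("bay2",(359,256)),("bay1",(368,245)),("dial_grip",(324,234))]]+[(D,DK[k],p) for k,p in [("bay3",(335,294)),("bay2",(361,302)),("dial_grip",(316,244))]]
q,r=fit(obs,[.5,-.1,0]);print("dock",q,r.round(1).tolist())
HK={i:(0,.09*(i-2),.17) for i in (1,2,3)}
obs=[(S,HK[3],(244,239)),(S,HK[1],(275,217)),(S,HK[2],(261,231)),(D,HK[3],(293,210)),(D,HK[2],(314,213)),(D,HK[1],(340,220)),(S,(0,.09,.04),(247,288)),(S,(0,0,.04),(261,271)),(S,(0,-.09,.04),(278,259)),(D,(0,.09,.04),(291,240)),(D,(0,0,.04),(314,249))]
q,r=fit(obs,[.7,0,0]);print("rack",q,r.round(1).tolist())
E
```

```text
rack [0.518 0.342]
rack [0.54  0.346]
h3 [0.481 0.404]
h2 [0.514 0.356]
h1 [0.575 0.259]
h3 [0.475 0.398]
h2 [0.523 0.339]
h1 [0.565 0.244]
l3 [0.463 0.413]
l2 [0.53  0.336]
l1 [0.571 0.258]
l3 [0.487 0.433]
l2 [0.52  0.328]
b3 [0.465 0.088]
b2 [0.498 0.013]
b1 [ 0.548 -0.064]
b3 [0.442 0.081]
b2 [0.483 0.006]
dial [0.456 0.174]
dial [0.435 0.183]
tape [0.266 0.382]
tape [0.285 0.379]
jar [ 0.656 -0.204]
purple [0.318 0.264]
dock [0.4764811  0.05975352 0.39548048] [[-0.8, 0.7], [-1.0, 1.3], [1.9, 3.5], [3.7, 2.6], [3.5, -3.6], [-0.3, -3.3], [1.0, 0.8]]
rack [0.52357058 0.33364934 0.58147962] [[-0.4, 1.4], [0.7, 0.2], [-0.4, -2.9], [-1.9, -1.0], [0.8, 0.5], [-0.4, -1.9], [-0.4, -2.1], [1.9, 0.6], [-0.6, -0.2], [0.2, 3.2], [0.1, -0.8]]
```

```bash
python3 -m crank '[0,0,-0.188,0,0,-40,1, 0,0,-0.188,0,0,-40,1, 0,0,-0.188,0,0,-20,1, 0,0,-0.188,0,0,0,1]'
python3 -m crank '[0,0,0,0,50,0,1, 0,0,0,0,50,0,1, 0,0,0,0,50,0,1, 0,0,0,0,50,0,1, 0,0,0,0,50,0,1]'
python3 -m crank '[0,0,0,0,50,0,1, 0,0,0,0,50,0,1, 0,0,0,0,50,0,1, 0,0,0,0,50,0,1, 0,0,0,0,0,0,1]'
python3 - <<'E'
from h import *
M=model("wrist");im=eyes.snapshot("wrist");cv2.imwrite("pics/w1.png",im);o=get_obs()
print(o["clock"],o["tool_pos"],o["orientation"],M[2].round(3).tolist(),M[0][0,0])
for t in DK: print(t,[(round(d["p"],2),np.round(d["location"]).tolist(),plane(M,d["location"],DK[t][2]).round(3)[:2].tolist()) for d in spotter.place_of("wrist",t)][:4])
E
```

```text
clock: 1.9
tool_pos: [0.2348, 0.6337, 0.3292]
orientation: [-179.8, -0.1, 23.0]
force: [-0.5, -0.9, -0.8]
opening: 0.0877
gripper_force: 0.0
clock: 2.52
tool_pos: [0.3312, 0.4006, 0.3268]
orientation: [-180.0, -0.0, 22.7]
force: [0.9, -0.3, 0.2]
opening: 0.0878
gripper_force: 0.0
clock: 3.15
tool_pos: [0.4084, 0.2151, 0.3271]
orientation: [-180.0, -0.1, 22.4]
force: [0.0, 0.1, 0.5]
opening: 0.0878
gripper_force: 0.0
3.2 [0.40816241 0.21636435 0.32695871] [-1.79972809e+02 -4.96725239e-02  2.24811078e+01] [[0.382, -0.889, -0.253, 0.476], [-0.924, -0.368, -0.105, 0.244], [0.0, 0.274, -0.962, 0.486], [0.0, 0.0, 0.0, 1.0]] 384.8970448477651
bay1 [(0.97, [552.0, 189.0], [0.519, -0.053]), (0.89, [425.0, 188.0], [0.461, 0.091]), (0.84, [484.0, 185.0], [0.492, 0.026]), (0.26, [448.0, 182.0], [0.478, 0.068])]
bay2 [(0.97, [552.0, 189.0], [0.519, -0.053]), (0.89, [425.0, 188.0], [0.461, 0.091]), (0.84, [484.0, 185.0], [0.492, 0.026]), (0.26, [448.0, 182.0], [0.478, 0.068])]
bay3 [(0.97, [552.0, 189.0], [0.519, -0.053]), (0.89, [425.0, 188.0], [0.461, 0.091]), (0.84, [484.0, 185.0], [0.492, 0.026]), (0.26, [448.0, 182.0], [0.478, 0.068])]
dial_grip [(0.92, [366.0, 202.0], [0.433, 0.176])]
dock [(0.75, [450.0, 186.0], [0.475, 0.059])]
```

View pics/w1.png

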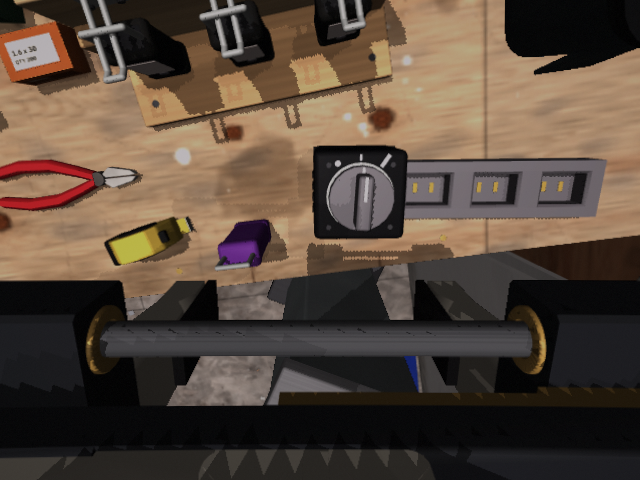

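The wrist view shows the dial at (366,202) with its pointer at the short tick. The dot is at (338,163), the long bar at (386,159), and the bays at columns 425, 490 and 560. The black lamps hang at the top; the purple look-alike at (245,245) is not to be touched.

```bash
cat >> h.py <<'E'
BY=["bay1","bay2","bay3"]
def seedock(q0,cams=("wrist",)):
    obs=[]
    for c in cams:
        M=model(c);eyes.snapshot(c)
        for t in ("bay1","dial_grip","dock"):
            for d in spotter.place_of(c,t)[:4]:
                if d["p"]<.35: continue
                ks=BY if t=="bay1" else [t]
                e=[np.linalg.norm(proj(M,w(q0,DK[k]))[0]-d["location"]) for k in ks];i=int(np.argmin(e))
                if e[i]<60: obs.append((M,DK[ks[i]],np.array(d["location"])));print(c,ks[i],round(d["p"],2),end="; ")
    q,r=fit(obs,q0);print("\ndock",q.round(4),np.degrees(q[2]).round(2),"res",r.round(1).tolist())
    for k in DK: print(k,w(q,DK[k])[0].round(4),end=" ")
    return q
E
python3 - <<'E'
from h import *
q=seedock([.476,.06,.395])
p=w(q,DK["dial_grip"])[0]
print(get_obs()["tool_pos"],go([p[0],p[1],.16],np.degrees(q[2])))
E
```

```text
wrist bay1 0.91; wrist bay2 0.64; wrist bay3 0.61; wrist dial_grip 0.82; wrist dock 0.78; 
dock [0.4747 0.0626 0.3951] 22.63 res [[0.7, -1.0], [2.3, 0.8], [-2.2, -0.4], [-1.1, -0.7], [0.6, 2.8]]
bay1 [ 0.5209 -0.0482  0.012 ] bay2 [0.4909 0.0238 0.012 ] bay3 [0.4609 0.0958 0.012 ] dial_grip [0.4325 0.1793 0.138 ] dock [0.4747 0.0626 0.    ] [0.40756995 0.21818174 0.32643836] (array([  8.1,  45.4, 166.4]), array([0.   , 0.   , 0.001]))
```

```bash
python3 -m crank '[0,0,0,8,45,20,0.5, 0,0,0,0,0,50,0.5, 0,0,0,0,0,45,0.5, 0,0,0,0,0,25,0.5, 0,0,0,0,0,0,0.5]'
python3 - <<'E'
from h import *
q=seedock([.4747,.0626,.395])
p=w(q,DK["dial_grip"])[0]
cv2.imwrite("pics/w2.png",eyes.snapshot("wrist"))
print(get_obs()["tool_pos"],go([p[0],p[1],.128],np.degrees(q[2])))
E
```

```text
clock: 4.28
tool_pos: [0.4315, 0.1785, 0.185]
orientation: [179.9, 0.2, 22.7]
force: [-0.1, -0.4, 0.7]
opening: 0.0456
gripper_force: 0.0
wrist bay2 0.96; wrist bay1 0.7; wrist bay3 0.63; wrist dial_grip 0.6; wrist dock 0.7; 
dock [0.4753 0.0625 0.4136] 23.7 res [[0.8, 0.2], [-0.0, -0.3], [0.3, -0.3], [-2.3, -0.2], [2.0, 0.9]]
bay1 [ 0.5236 -0.0474  0.012 ] bay2 [0.4922 0.024  0.012 ] bay3 [0.4609 0.0954 0.012 ] dial_grip [0.431  0.1784 0.138 ] dock [0.4753 0.0625 0.    ] [0.43309192 0.17985505 0.18789634] (array([-2.6,  0.5, 59.9]), array([-0.001, -0.002, -0.018]))
```

View pics/w2.png

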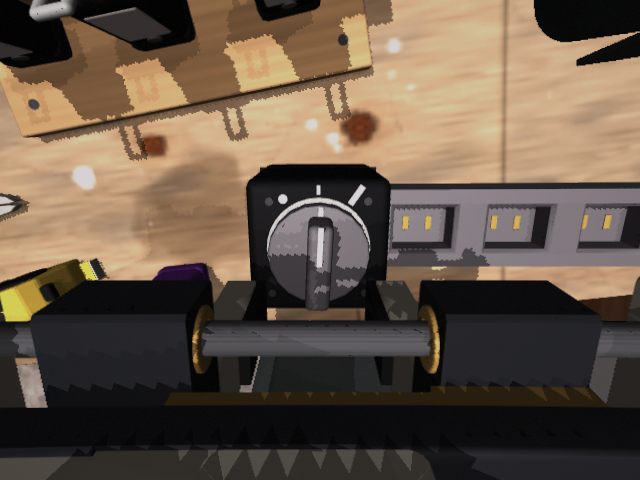

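```bash
python3 -m crank '[0,0,-0.01,-1,0,30,0.5, 0,0,0,0,0,20,0.5, 0,0,0,0,0,7,0.5, 0,0,0,0,0,0,0, 0,0,0,0,0,0,0]'
python3 -m crank '[0,0,0,0,0,0,0, 0,0,0,0,0,0,0]'
```

```text
clock: 5.15
tool_pos: [0.4321, 0.1793, 0.1306]
orientation: [-180.0, -0.1, 23.2]
force: [-0.2, 0.3, 0.7]
opening: 0.0294
gripper_force: 0.0
clock: 5.4
tool_pos: [0.4323, 0.1783, 0.1303]
orientation: [179.9, -0.1, 23.3]
force: [6.5, -5.1, 1.2]
opening: 0.0138
gripper_force: 29.9
```

```bash
python3 -m crank '[0,0,0,0,0,-4,0, 0,0,0,0,0,-4,0, 0,0,0,0,0,-4,0, 0,0,0,0,0,0,0]'
```

```text
clock: 5.9
tool_pos: [0.4323, 0.1784, 0.1423]
orientation: [179.9, -0.1, 23.2]
force: [3.1, -4.3, 1.4]
opening: 0.0138
gripper_force: 29.9
```

```bash
python3 -m crank '[0,0,-0.15,0,0,0,0, 0,0,-0.15,0,0,0,0, 0,0,-0.15,0,0,0,0, 0,0,-0.15,0,0,0,0, 0,0,0,0,0,0,0]'
python3 - <<'E'
from h import *
cv2.imwrite("pics/w3.png",eyes.snapshot("wrist"))
E
```

```text
clock: 6.52
tool_pos: [0.4323, 0.1783, 0.1423]
orientation: [179.9, -0.0, 57.7]
force: [4.4, -4.2, 1.2]
opening: 0.0135
gripper_force: 29.9
```

View pics/w3.png

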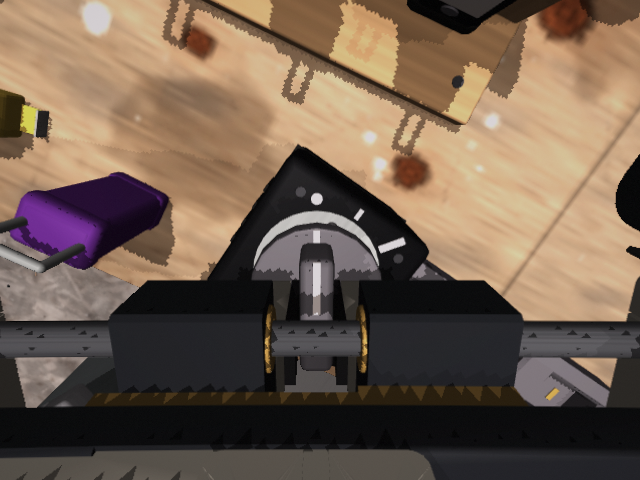

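The pointer (317,240) lines up with the dot (317,199), so I push down.

```bash
python3 -m crank '[0,0,0,0,0,4,0, 0,0,0,0,0,4,0, 0,0,0,0,0,3,0, 0,0,0,0,0,2,0, 0,0,0,0,0,0,0]'
```

```text
clock: 7.2
tool_pos: [0.4325, 0.1783, 0.1301]
orientation: [179.9, -0.0, 57.6]
force: [-0.7, -6.1, 11.0]
opening: 0.0138
gripper_force: 30.0
```

```bash
python3 -m crank '[0,0,0,0,0,0,0.45, 0,0,0,0,0,0,0.45, 0,0,0,0,0,-20,0.45, 0,0,0,0,0,-50,0.45, 0,0,0.1,0,0,-50,0.45]'
python3 -m crank '[0,0,0.16,0,0,-40,0.65, 0,0,0.164,0,0,-40,0.65, 0,0,0,41,-40,0,0.65, 0,0,0,41,-40,0,0.65, 0,0,0,0,0,0,0.65]'
cat >> h.py <<'E'
def seerack(q0,hooks=(1,2,3),cams=("wrist",)):
    obs=[]
    for c in cams:
        M=model(c);eyes.snapshot(c)
        for t,z in (("hook1",.17),("lamp1",.04)):
            for d in spotter.place_of(c,t)[:6]:
                if d["p"]<.35: continue
                P=[(0,.09*(i-2),z) for i in hooks]
                e=[np.linalg.norm(proj(M,w(q0,p))[0]-d["location"]) for p in P];i=int(np.argmin(e))
                if e[i]<40: obs.append((M,P[i],np.array(d["location"])));print(c,t[:4],hooks[i],round(d["p"],2),end="; ")
    q,r=fit(obs,q0);print("\nrack",q.round(4),np.degrees(q[2]).round(2),"res",r.round(1).tolist())
    for i in hooks: print(i,w(q,(0,.09*(i-2),.17))[0].round(4),end=" ")
    return q
E
python3 - <<'E'
from h import *
q=seerack([.5236,.3336,.5815]);cv2.imwrite("pics/w4.png",eyes.snapshot("wrist"))
print(get_obs()["tool_pos"],get_obs()["orientation"])
seedock([.475,.0625,.41],("scene","side"))
E
```

```text
clock: 7.82
tool_pos: [0.4312, 0.1786, 0.2496]
orientation: [-180.0, 0.1, 51.8]
force: [1.5, 1.0, 0.4]
opening: 0.0395
gripper_force: 0.0
clock: 8.45
tool_pos: [0.4563, 0.2936, 0.3268]
orientation: [180.0, 0.1, 33.4]
force: [-0.1, -1.7, -0.1]
opening: 0.057
gripper_force: 0.0
wrist hook 2 0.91; wrist hook 3 0.64; wrist hook 3 0.62; wrist hook 1 0.55; wrist lamp 3 0.93; wrist lamp 2 0.88; wrist lamp 1 0.67; 
rack [0.5249 0.3346 0.5832] 33.41 res [[1.8, -0.0], [1.9, -1.1], [-35.0, 0.3], [-0.8, -0.7], [-1.2, 3.8], [5.0, -1.7], [-0.8, 2.1]]
1 [0.5745 0.2595 0.17  ] 2 [0.5249 0.3346 0.17  ] 3 [0.4753 0.4097 0.17  ] [0.45594201 0.29017903 0.32851115] [1.79996441e+02 1.53795480e-02 3.32972933e+01]
scene bay1 0.72; scene bay2 0.65; scene bay3 0.56; scene dial_grip 0.6; scene dock 0.75; side bay3 0.97; side bay2 0.62; side bay3 0.49; side dial_grip 0.72; side dock 0.64; 
dock [0.4738 0.058  0.3936] 22.55 res [[-0.1, 1.8], [3.5, -2.3], [0.7, -1.0], [2.8, -3.2], [-1.2, -0.4], [0.3, -1.5], [-2.7, -3.3], [-8.7, -7.7], [2.2, 1.9], [0.8, -3.8]]
bay1 [ 0.5198 -0.0528  0.012 ] bay2 [0.4899 0.0192 0.012 ] bay3 [0.46   0.0912 0.012 ] dial_grip [0.4318 0.1748 0.138 ] dock [0.4738 0.058  0.    ]
```

View pics/w4.png

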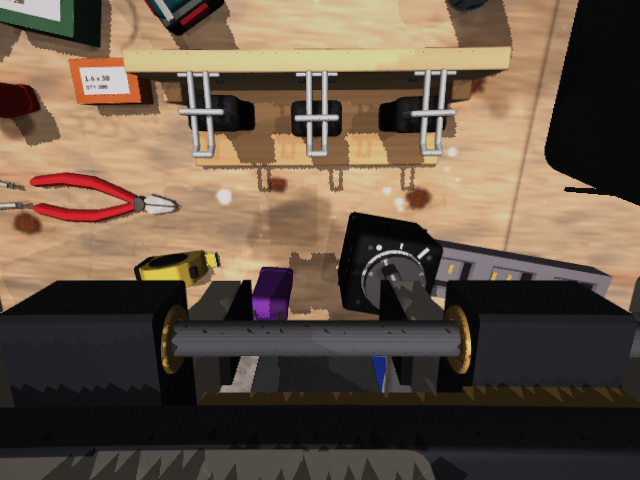

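```bash
python3 -m crank '[0,0,0,27,30,0,0.7, 0,0,0,27,30,0,0.7, 0,0,0,28,31,40,0.7, 0,0,0,0,0,40,0.7, 0,0,0,0,0,20,0.7]'
python3 - <<'E'
from h import *
im=cv2.imread("pics/w4.png");cv2.imwrite("pics/c4.png",cv2.resize(im[40:340,100:500],None,fx=1.8,fy=1.8))
q=seerack([.5249,.3346,.5832])
a=np.degrees(q[2])
p=w(q,(0,-.09,.17))[0];print(go([p[0],p[1],.125],a),get_obs()["tool_pos"])
cv2.imwrite("pics/w5.png",eyes.snapshot("wrist"))
E
```

```text
clock: 9.68
tool_pos: [0.5742, 0.2585, 0.2255]
orientation: [180.0, 0.2, 33.2]
force: [-0.3, -0.4, 0.9]
opening: 0.0612
gripper_force: 0.0
wrist hook 2 0.88; wrist hook 1 0.75; wrist hook 3 0.66; wrist lamp 3 0.9; wrist lamp 2 0.56; 
rack [0.5242 0.3346 0.5858] 33.56 res [[0.8, -0.5], [-3.7, 0.5], [0.5, -0.4], [-1.2, 1.6], [6.0, -0.9]]
1 [0.574  0.2596 0.17  ] 2 [0.5242 0.3346 0.17  ] 3 [0.4745 0.4096 0.17  ] (array([  0.2,  -0.7, 102.7]), array([ 0.   ,  0.002, -0.005])) [0.57439264 0.25914124 0.22773403]
```

View pics/c4.png

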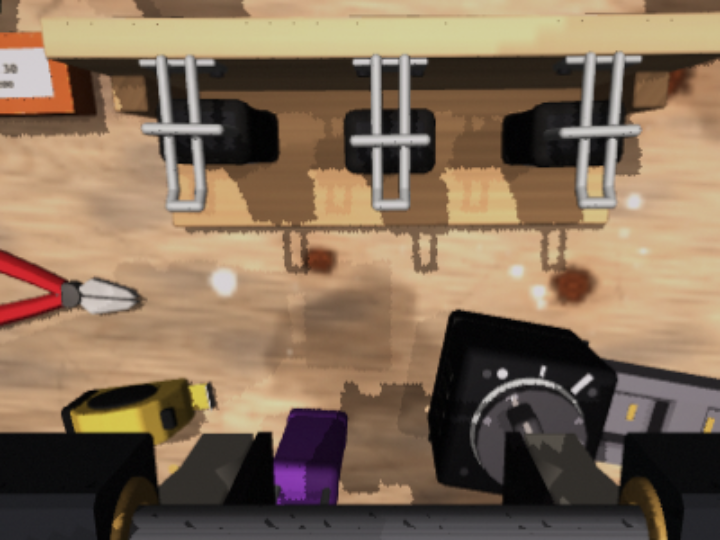

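View pics/w5.png

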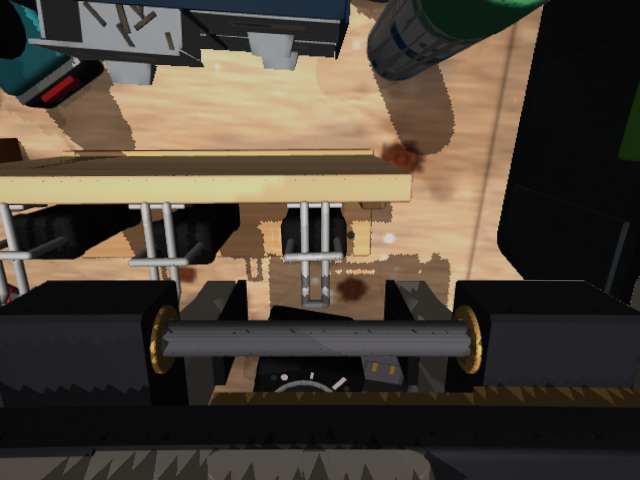

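The lamps to take are the three black ones on the hooks, at crop (205,130), (390,140) and (600,130). The purple one at crop (310,460) is the look-alike and stays. In w5 the hook1 lamp sits centred between the fingers (column ~316).

```bash
python3 -m crank '[0,0,0,0,0,40,0.7, 0,0,0,0,0,30,0.7, 0,0,0,0,0,20,0.7, 0,0,0,0,0,12,0.7, 0,0,0,0,0,0,0.7]'
python3 -m crank '[0,0,0,0,0,0,0, 0,0,0,0,0,0,0, 0,0,0,0,0,0,0, 0,0,0,0,0,0,0]'
```

```text
clock: 10.5
tool_pos: [0.5748, 0.2599, 0.127]
orientation: [180.0, -0.0, 33.3]
force: [-0.4, -0.1, -0.1]
opening: 0.0612
gripper_force: 0.0
clock: 11.0
tool_pos: [0.575, 0.2598, 0.1272]
orientation: [180.0, -0.1, 33.3]
force: [-0.1, -0.6, 2.7]
opening: 0.042
gripper_force: 29.9
```

```bash
python3 -m crank '[0,0,0,0,0,-7,0, 0,0,0,0,0,-6,0, 0,0,0,0,0,0,0, 0,0,0,-15,0,0,0, 0,0,0,-20,0,0,0]'
python3 -m crank '[0,0,0,-15,0,0,0, 0,0,0,0,0,-40,0, 0,0,0,0,0,-50,0, 0,0,0,0,0,-50,0, 0,0,0,0,0,0,0]'
python3 - <<'E'
from h import *
q=seedock([.474,.06,.4],("scene","side","wrist"))
p=w(q,DK["bay1"])[0];print(go([p[0],p[1],.25],np.degrees(q[2])),get_obs()["tool_pos"])
E
```

```text
clock: 11.62
tool_pos: [0.5443, 0.2397, 0.1389]
orientation: [-180.0, 0.1, 33.3]
force: [0.3, 0.6, -1.8]
opening: 0.0415
gripper_force: 29.9
clock: 12.25
tool_pos: [0.5343, 0.2329, 0.2844]
orientation: [-180.0, -0.5, 33.3]
force: [0.4, 0.8, -2.1]
opening: 0.0419
gripper_force: 29.9
scene bay3 0.84; scene bay2 0.82; scene bay1 0.8; scene dial_grip 0.89; scene dock 0.76; side bay2 0.68; side dial_grip 0.69; side dock 0.79; wrist dock 0.66; 
dock [0.4754 0.0621 0.3696] 21.17 res [[-0.2, 0.8], [0.4, -3.3], [-0.7, 1.2], [-0.1, -1.4], [-2.8, 0.0], [-1.0, 2.2], [-0.6, 0.2], [-2.3, -0.7], [1.4, 0.4]]
bay1 [ 0.5187 -0.0498  0.012 ] bay2 [0.4905 0.023  0.012 ] bay3 [0.4624 0.0957 0.012 ] dial_grip [0.4362 0.1799 0.138 ] dock [0.4754 0.0621 0.    ] (array([-166.5,  227.9,   29.3]), array([0.   , 0.001, 0.212])) [0.53282185 0.23214876 0.27918673]
```

```bash
python3 -m crank '[0,0,0.1,0,0,0,0, 0,0,0.088,0,0,0,0, 0,0,0,-30,50,0,0, 0,0,0,-30,50,0,0, 0,0,0,-35,50,0,0]'
python3 -m crank '[0,0,0,-32,50,0,0, 0,0,0,-32,50,0,0, 0,0,0,0,0,0,0]'
python3 - <<'E'
from h import *
q=seedock([.4745,.0615,.395])
p=w(q,DK["bay1"])[0];print(go([p[0],p[1],.25],np.degrees(q[2])),get_obs()["tool_pos"])
cv2.imwrite("pics/w6.png",eyes.snapshot("wrist"))
E
```

```text
clock: 13.48
tool_pos: [0.5022, 0.0558, 0.2795]
orientation: [180.0, -0.0, 22.6]
force: [0.9, -0.1, -1.2]
opening: 0.0412
gripper_force: 29.9
clock: 13.85
tool_pos: [0.4807, -0.0628, 0.2799]
orientation: [180.0, -0.0, 22.3]
force: [0.5, 0.2, -1.8]
opening: 0.0418
gripper_force: 29.9
wrist bay1 0.82; wrist bay2 0.72; wrist bay3 0.71; wrist dock 0.96; 
dock [0.4755 0.062  0.3882] 22.24 res [[1.7, -0.7], [0.4, 1.1], [-1.9, -0.9], [-0.3, 0.7]]
bay1 [ 0.521  -0.0491  0.012 ] bay2 [0.4914 0.0231 0.012 ] bay3 [0.4619 0.0953 0.012 ] dial_grip [0.4341 0.179  0.138 ] dock [0.4755 0.062  0.    ] (array([39.7,  5.8, 29.5]), array([-0.   , -0.   ,  0.005])) [ 0.48203653 -0.05904128  0.27954382]
```

View pics/w6.png

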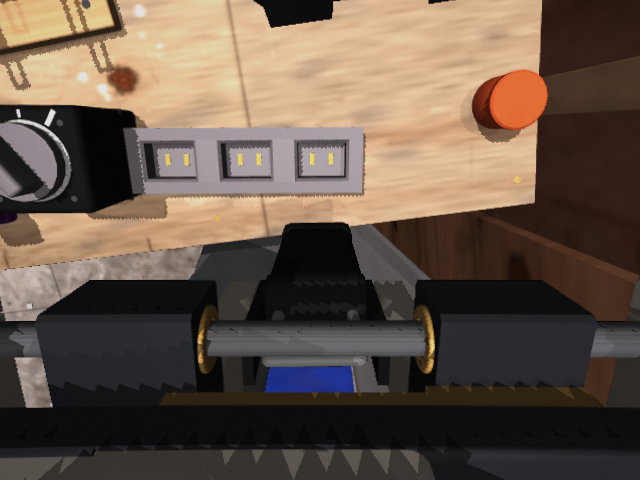

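```bash
python3 - <<'E'
from h import *
M=model("wrist");o=get_obs();r=TOOLR()
for px in [(287,224),(348,224),(318,224)]:
    p=plane(M,px,o["tool_pos"][2]-.087);print((r.inv().apply(p-o["tool_pos"])*1000).round(1))
E
python3 -m crank '[0,0,0,20,3,30,0, 0,0,0,20,3,30,0, 0,0,0,0,0,40,0, 0,0,0,0,0,20,0, 0,0,0,0,0,0,0]'
```

```text
[ 12.4 -19.   87. ]
[12.4 21.1 87. ]
[12.4  1.4 87. ]
clock: 14.72
tool_pos: [0.5203, -0.0489, 0.1579]
orientation: [-180.0, 0.2, 22.6]
force: [-0.6, -0.5, -1.1]
opening: 0.0419
gripper_force: 29.9
```

```bash
python3 -m crank '[0,0,0,1,0,20,0, 0,0,0,0,0,15,0, 0,0,0,0,0,10,0, 0,0,0,0,0,0,0]'
python3 -m crank '[0,0,0,0,0,6,0, 0,0,0,0,0,5,0, 0,0,0,0,0,3,0, 0,0,0,0,0,0,0]'
```

```text
clock: 15.22
tool_pos: [0.5217, -0.0495, 0.1142]
orientation: [-180.0, 0.1, 22.5]
force: [0.5, -0.3, -0.6]
opening: 0.0417
gripper_force: 29.9
clock: 15.72
tool_pos: [0.5218, -0.0496, 0.1003]
orientation: [-180.0, 0.0, 22.5]
force: [-0.3, -0.0, -0.6]
opening: 0.0418
gripper_force: 29.9
```

```bash
python3 -m crank '[0,0,0,0,0,1,0, 0,0,0,0,0,0,0.65, 0,0,0,0,0,0,0.65, 0,0,0,0,0,-25,0.65, 0,0,0,0,0,-50,0.65]'
python3 -m crank '[0,0,0,0,0,-60,0.65, 0,0,0,-20,0,-50,0.65, 0,0,0,-30,0,0,0.65, 0,0,0,0,0,0,0.65]'
python3 - <<'E'
from h import *
q=seedock([.4745,.0615,.395]);cv2.imwrite("pics/w7.png",eyes.snapshot("wrist"))
r=np.array([.5242,.3346,.585]);print(get_obs()["tool_pos"],w(r,[(0,0,.17),(0,.09,.17)]))
M=model("wrist");print([(d["p"],plane(M,d["location"],.012)) for d in spotter.place_of("wrist","lamp1")])
E
```

```text
clock: 16.35
tool_pos: [0.5206, -0.0497, 0.1737]
orientation: [-180.0, 0.3, 22.5]
force: [0.9, 0.7, 0.8]
opening: 0.057
gripper_force: 0.0
clock: 16.85
tool_pos: [0.4746, -0.0691, 0.2857]
orientation: [180.0, -0.1, 22.5]
force: [0.2, 0.4, 0.2]
opening: 0.0566
gripper_force: 0.0
wrist bay3 0.81; wrist bay1 0.75; wrist bay2 0.62; wrist dock 0.64; 
dock [0.4753 0.0623 0.4259] 24.4 res [[-0.6, -1.0], [-1.2, -0.4], [0.6, 0.3], [1.1, 1.0]]
bay1 [ 0.5249 -0.047   0.012 ] bay2 [0.4927 0.024  0.012 ] bay3 [0.4605 0.095  0.012 ] dial_grip [0.4296 0.1777 0.138 ] dock [0.4753 0.0623 0.    ] [ 0.47610401 -0.06847378  0.28402579] [[0.5242     0.3346     0.17      ]
 [0.47450206 0.40963409 0.17      ]]
[(0.68, array([ 0.52149966, -0.04898705,  0.012     ]))]
```

View pics/w7.png

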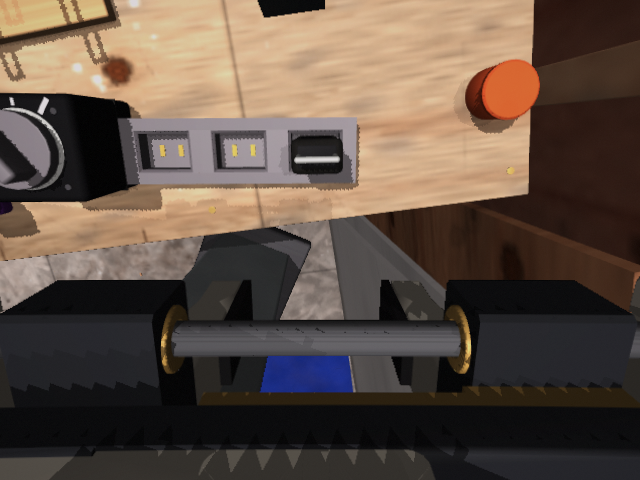

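Lamp 1 stands in bay1 at (318,155). The other two bays are empty.

```bash
python3 -m crank '[0,0,-0.1,0,0,0,0.7, 0,0,-0.092,0,0,0,0.7, 0,0,0,37,-44,0,0.7, 0,0,0,37,-44,0,0.7, 0,0,0,37,-44,0,0.7]'
python3 -m crank '[0,0,0,37,-44,0,0.7, 0,0,0,37,-44,0,0.7, 0,0,0,37,-44,0,0.7, 0,0,0,37,-44,30,0.7, 0,0,0,0,0,20,0.7]'
python3 -m crank '[0,0,0,0,0,0,0.7]'
python3 - <<'E'
from h import *
q=seerack([.5245,.3346,.585],(2,3));q=np.array([.5245,.3346,.585])
print(go([q[0],q[1],.127],33.4),get_obs()["tool_pos"])
E
```

```text
clock: 17.77
tool_pos: [0.4957, 0.1045, 0.2842]
orientation: [180.0, 0.0, 33.5]
force: [1.4, -0.7, -0.3]
opening: 0.0611
gripper_force: 0.0
clock: 18.4
tool_pos: [0.521, 0.3326, 0.2323]
orientation: [180.0, 0.2, 33.7]
force: [-0.3, -0.7, -0.0]
opening: 0.0614
gripper_force: 0.0
clock: 18.52
tool_pos: [0.5205, 0.3292, 0.2328]
orientation: [179.9, 0.3, 33.6]
force: [-0.1, -0.3, -0.4]
opening: 0.0612
gripper_force: 0.0
wrist hook 3 0.76; wrist hook 2 0.75; wrist lamp 2 0.86; wrist lamp 3 0.78; 
rack [0.5239 0.3347 0.5951] 34.1 res [[-1.0, -1.2], [1.3, 1.0], [1.7, -2.0], [-2.7, 4.3]]
2 [0.5239 0.3347 0.17  ] 3 [0.4734 0.4093 0.17  ] (array([  5.2,  -3.3, 109.6]), array([ 0.   , -0.001,  0.002])) [0.52189334 0.32898586 0.2366186 ]
```

```bash
python3 -m crank '[0,0,0,4,-3,40,0.7, 0,0,0,0,0,30,0.7, 0,0,0,0,0,20,0.7, 0,0,0,0,0,15,0.7, 0,0,0,0,0,0,0.7]'
python3 -m crank '[0,0,0,0,0,0,0, 0,0,0,0,0,0,0, 0,0,0,0,0,0,0, 0,0,0,0,0,0,0]'
```

```text
clock: 19.3
tool_pos: [0.523, 0.3333, 0.1306]
orientation: [180.0, 0.0, 33.5]
force: [0.6, -0.6, 0.3]
opening: 0.0614
gripper_force: 0.0
clock: 19.8
tool_pos: [0.5232, 0.3341, 0.1314]
orientation: [-180.0, -0.1, 33.5]
force: [-0.8, -0.3, 3.9]
opening: 0.0415
gripper_force: 30.0
```

```bash
python3 -m crank '[0,0,0,0,0,-7,0, 0,0,0,0,0,-6,0, 0,0,0,0,0,0,0, 0,0,0,-15,0,0,0, 0,0,0,-20,0,0,0]'
python3 -m crank '[0,0,0,-15,0,0,0, 0,0,0,0,0,-40,0, 0,0,0,0,0,-50,0, 0,0,0.1,0,0,-50,0, 0,0,0.092,0,0,0,0]'
python3 -m crank '[0,0,0,-28,53,0,0, 0,0,0,-28,53,0,0, 0,0,0,-28,53,0,0, 0,0,0,-28,53,0,0, 0,0,0,-27,53,0,0]'
python3 -m crank '[0,0,0,0,0,0,0]'
python3 - <<'E'
from h import *
q=seedock([.475,.062,.393])
p=w(q,DK["bay2"])[0];print(go([p[0],p[1],.104],np.degrees(q[2])),get_obs()["tool_pos"])
seedock([.475,.062,.393])
cv2.imwrite("pics/w8.png",eyes.snapshot("wrist"))
E
```

```text
clock: 20.42
tool_pos: [0.4928, 0.3137, 0.143]
orientation: [180.0, 0.1, 33.5]
force: [0.1, -0.9, -3.0]
opening: 0.0415
gripper_force: 30.0
clock: 21.05
tool_pos: [0.4825, 0.3072, 0.2886]
orientation: [-179.8, -0.5, 22.4]
force: [-0.8, -0.4, -3.0]
opening: 0.0418
gripper_force: 30.0
clock: 21.68
tool_pos: [0.4532, 0.0063, 0.2838]
orientation: [-180.0, -0.1, 22.6]
force: [0.6, 0.1, -1.6]
opening: 0.0418
gripper_force: 30.0
clock: 21.8
tool_pos: [0.453, 0.0048, 0.2839]
orientation: [180.0, -0.0, 22.3]
force: [0.6, 1.3, -1.6]
opening: 0.0419
gripper_force: 30.0
wrist bay3 0.64; wrist bay1 0.58; wrist bay2 0.57; wrist dial_grip 0.82; wrist dock 0.82; 
dock [0.4601 0.0447 0.5069] 29.04 res [[-0.6, 0.6], [-0.2, -1.9], [2.2, 0.4], [-1.6, -0.7], [1.4, 3.0]]
bay1 [ 0.5184 -0.0602  0.012 ] bay2 [0.4805 0.008  0.012 ] bay3 [0.4426 0.0762 0.012 ] dial_grip [0.4052 0.156  0.138 ] dock [0.4601 0.0447 0.    ] (array([ 23.8,  10.8, 179.6]), array([-0.   , -0.   , -0.113])) [0.45435639 0.00875755 0.28360834]
wrist bay3 0.86; wrist bay2 0.84; wrist bay1 0.62; wrist dial_grip 0.73; wrist dock 0.64; 
dock [0.4599 0.0453 0.5177] 29.66 res [[0.2, -0.7], [-0.1, 4.8], [0.2, -1.5], [-2.0, 0.0], [3.2, 0.3]]
bay1 [ 0.5193 -0.0589  0.012 ] bay2 [0.4807 0.0088 0.012 ] bay3 [0.4421 0.0766 0.012 ] dial_grip [0.4037 0.1561 0.138 ] dock [0.4599 0.0453 0.    ]
```

View pics/w8.png

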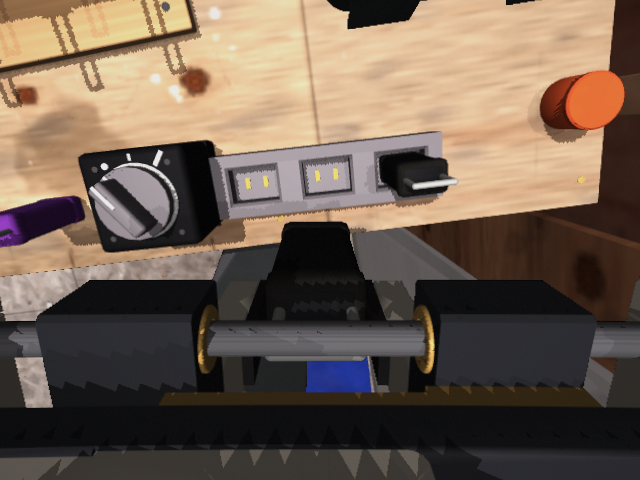

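The dock has been knocked: it is turned by about +7° and shifted ~2 cm. Bay2 is now at (328,175), and lamp 1 is still standing in bay1. I'll use the new reading.

```bash
python3 -m crank '[0,0,-0.12,0,0,0,0, 0,0,0,12,6,20,0, 0,0,0,12,6,40,0, 0,0,0,0,0,40,0, 0,0,0,0,0,20,0]'
python3 -m crank '[0,0,0,0,0,0,0]'
python3 - <<'E'
from h import *
q=seedock([.46,.045,.512],("wrist","scene"))
for i in range(3):
  p=w(q,DK["bay2"])[0];print(go([p[0],p[1],.104],np.degrees(q[2])),get_obs()["tool_pos"]);eyes.snapshot("wrist")
E
```

```text
clock: 22.88
tool_pos: [0.4802, 0.0096, 0.1612]
orientation: [-180.0, 0.2, 29.4]
force: [0.2, -0.3, -1.9]
opening: 0.0417
gripper_force: 30.0
clock: 23.0
tool_pos: [0.4803, 0.0095, 0.1622]
orientation: [-180.0, 0.2, 29.4]
force: [0.7, 1.2, -1.3]
opening: 0.0415
gripper_force: 30.0
wrist bay2 0.89; wrist bay3 0.58; wrist dock 0.85; scene bay2 0.86; scene bay3 0.82; scene bay1 0.58; scene dial_grip 0.71; scene dock 0.55; 
dock [0.4593 0.0438 0.5091] 29.17 res [[0.2, -0.4], [1.0, -1.9], [-1.6, 1.5], [-0.7, -0.6], [1.1, -1.9], [2.1, 2.1], [3.1, 1.7], [-1.8, 0.3]]
bay1 [ 0.5178 -0.061   0.012 ] bay2 [0.4798 0.0071 0.012 ] bay3 [0.4418 0.0753 0.012 ] dial_grip [0.4041 0.155  0.138 ] dock [0.4593 0.0438 0.    ] (array([-2.8,  1.3, 60.4]), array([ 0.   , -0.001,  0.004])) [0.48156635 0.00964454 0.1643933 ]
(array([-2.7,  1.3, 60.2]), array([ 0.   , -0.001,  0.004])) [0.48146318 0.00959663 0.16423054]
(array([-2.6,  1.3, 60.1]), array([ 0.   , -0.001,  0.004])) [0.48138346 0.00954706 0.16408348]
```

```bash
python3 -m crank '[0,0,0,-1,1,20,0, 0,0,0,0,0,15,0, 0,0,0,0,0,10,0, 0,0,0,0,0,0,0]'
python3 -m crank '[0,0,0,0,0,5,0, 0,0,0,0,0,4,0, 0,0,0,0,0,3,0, 0,0,0,0,0,0,0]'
```

```text
clock: 24.05
tool_pos: [0.4804, 0.0079, 0.1179]
orientation: [-180.0, 0.1, 29.4]
force: [0.7, 0.1, -2.4]
opening: 0.0415
gripper_force: 30.0
clock: 24.55
tool_pos: [0.4808, 0.0081, 0.1065]
orientation: [-180.0, 0.0, 29.4]
force: [0.1, 0.0, -2.1]
opening: 0.0419
gripper_force: 30.0
```

```bash
python3 -m crank '[0,0,0,0,0,2.5,0, 0,0,0,0,0,0,0.65, 0,0,0,0,0,0,0.65, 0,0,0,0,0,-25,0.65, 0,0,0,0,0,-50,0.65]'
python3 -m crank '[0,0,0,0,0,-60,0.65, 0,0,0,-20,0,-50,0.65, 0,0,0,-30,0,0,0.65, 0,0,0,0,0,0,0.65]'
python3 - <<'E'
from h import *
q=seedock([.459,.044,.51]);cv2.imwrite("pics/w9.png",eyes.snapshot("wrist"))
M=model("wrist");print(get_obs()["tool_pos"],[(d["p"],plane(M,d["location"],.012)) for d in spotter.place_of("wrist","lamp1")])
E
```

```text
clock: 25.18
tool_pos: [0.4797, 0.0077, 0.1786]
orientation: [-180.0, 0.2, 29.4]
force: [1.7, 1.3, 0.9]
opening: 0.0568
gripper_force: 0.0
clock: 25.68
tool_pos: [0.4363, -0.017, 0.2903]
orientation: [180.0, -0.2, 29.4]
force: [1.0, 0.3, 0.5]
opening: 0.0569
gripper_force: 0.0
wrist bay3 0.62; wrist dial_grip 0.67; wrist dock 0.65; 
dock [0.4607 0.0444 0.5189] 29.73 res [[-0.5, 1.2], [-0.9, -0.1], [3.3, -0.8]]
bay1 [ 0.5203 -0.0598  0.012 ] bay2 [0.4816 0.0079 0.012 ] bay3 [0.4429 0.0756 0.012 ] dial_grip [0.4045 0.155  0.138 ] dock [0.4607 0.0444 0.    ] [ 0.43764732 -0.01624187  0.28873778] [(0.93, array([0.47688518, 0.01054914, 0.012     ])), (0.9, array([ 0.52140203, -0.06232883,  0.012     ])), (0.88, array([0.32906395, 0.26489786, 0.012     ]))]
```

View pics/w9.png

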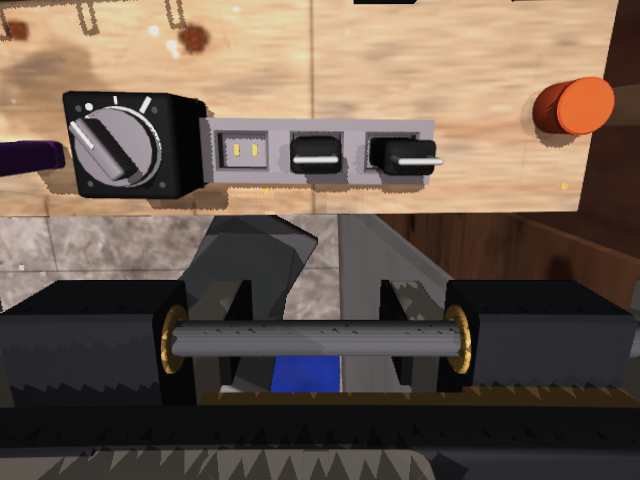

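Lamps are in bay2 (317,155) and bay1 (405,155). Bay3 (243,152) is free. Next is lamp 3.

```bash
python3 -m crank '[0,0,-0.07,0,0,0,0.7, 0,0,0,38,-48,0,0.7, 0,0,0,38,-48,0,0.7, 0,0,0,38,-48,0,0.7, 0,0,0,38,-48,0,0.7]'
python3 -m crank '[0,0,0,38,-48,0,0.7, 0,0,0,38,-48,0,0.7, 0,0,0,38,-48,30,0.7, 0,0,0,0,0,20,0.7, 0,0,0,0,0,0,0.7]'
python3 - <<'E'
from h import *
q=seerack([.5245,.3346,.585],(3,));q=np.array([.5243,.3346,.586]);p=w(q,(0,.09,.17))[0]
print(p,go([p[0],p[1],.133],33.5),get_obs()["tool_pos"])
E
```

```text
clock: 26.6
tool_pos: [0.4585, 0.2299, 0.2888]
orientation: [180.0, 0.0, 33.4]
force: [1.2, 0.0, 0.7]
opening: 0.0615
gripper_force: 0.0
clock: 27.22
tool_pos: [0.4731, 0.4054, 0.2385]
orientation: [179.9, 0.3, 33.5]
force: [-1.0, -0.9, 0.2]
opening: 0.0616
gripper_force: 0.0
wrist hook 3 0.91; wrist lamp 3 0.96; 
rack [0.5179 0.3302 0.5083] 29.12 res [[0.6, -1.0], [-0.9, 1.7]]
3 [0.4741 0.4088 0.17  ] [0.47452705 0.40958435 0.17      ] (array([  2.3,  -3.4, 109.6]), array([ 0.   , -0.001, -0.002])) [0.47441819 0.40539215 0.24263826]
```

```bash
python3 -m crank '[0,0,0,2,-3,40,0.7, 0,0,0,0,0,30,0.7, 0,0,0,0,0,20,0.7, 0,0,0,0,0,15,0.7, 0,0,0,0,0,0,0.7]'
python3 -m crank '[0,0,0,0,0,0,0, 0,0,0,0,0,0,0, 0,0,0,0,0,0,0, 0,0,0,0,0,0,0]'
```

```text
clock: 28.0
tool_pos: [0.474, 0.4086, 0.1366]
orientation: [180.0, 0.0, 33.4]
force: [0.5, 0.4, -0.0]
opening: 0.0611
gripper_force: 0.0
clock: 28.5
tool_pos: [0.4741, 0.4094, 0.1373]
orientation: [-180.0, -0.1, 33.4]
force: [-0.9, 1.0, 2.5]
opening: 0.0412
gripper_force: 30.0
```

```bash
python3 -m crank '[0,0,0,0,0,-7,0, 0,0,0,0,0,-6,0, 0,0,0,0,0,0,0, 0,0,0,-15,0,0,0, 0,0,0,-20,0,0,0]'
python3 -m crank '[0,0,0,-15,0,0,0, 0,0,0,0,0,-40,0, 0,0,0,0,0,-50,0, 0,0,0.07,0,0,-50,0, 0,0,0,0,0,0,0]'
python3 -m crank '[0,0,0,-28,45,0,0, 0,0,0,-28,45,0,0, 0,0,0,-29,45,0,0, 0,0,0,-28,45,0,0, 0,0,0,-29,45,0,0]'
python3 -m crank '[0,0,0,-28,45,0,0, 0,0,0,0,0,0,0]'
python3 - <<'E'
from h import *
seedock([.46,.0445,.513]);q=seedock([.46,.0445,.513],("wrist","scene","side"))
p=w(q,(0,.034,.012))[0];print(p,go([p[0],p[1],.110],np.degrees(q[2])),get_obs()["tool_pos"])
cv2.imwrite("pics/w10.png",eyes.snapshot("wrist"))
E
```

```text
clock: 29.12
tool_pos: [0.4438, 0.3889, 0.149]
orientation: [180.0, 0.1, 33.4]
force: [0.4, -0.2, -1.0]
opening: 0.0413
gripper_force: 30.0
clock: 29.75
tool_pos: [0.4331, 0.3827, 0.2944]
orientation: [-179.8, -0.4, 29.4]
force: [0.1, 0.5, -2.3]
opening: 0.0413
gripper_force: 30.0
clock: 30.38
tool_pos: [0.4177, 0.1139, 0.2888]
orientation: [-180.0, 0.0, 29.5]
force: [0.9, -0.4, -2.2]
opening: 0.0414
gripper_force: 30.0
clock: 30.62
tool_pos: [0.4152, 0.0598, 0.289]
orientation: [-180.0, 0.0, 29.2]
force: [0.2, 0.2, -1.7]
opening: 0.0413
gripper_force: 30.0
wrist bay3 0.96; wrist dial_grip 0.72; wrist dock 0.87; 
dock [0.4593 0.0425 0.4951] 28.37 res [[0.1, -1.5], [-1.5, 0.3], [2.8, 1.2]]
bay1 [ 0.5163 -0.0631  0.012 ] bay2 [0.4793 0.0056 0.012 ] bay3 [0.4422 0.0742 0.012 ] dial_grip [0.4057 0.1545 0.138 ] dock [0.4593 0.0425 0.    ] wrist bay3 0.74; wrist dial_grip 0.97; wrist dock 0.58; scene bay3 0.81; scene bay2 0.74; scene bay1 0.65; scene dial_grip 0.68; scene dock 0.74; side bay2 0.78; side bay3 0.66; side dial_grip 0.58; side dock 0.79; 
dock [0.4622 0.0424 0.5093] 29.18 res [[-1.1, -2.7], [-0.6, 0.3], [1.4, 2.0], [1.0, 0.3], [0.9, -5.6], [-0.3, 3.9], [0.4, 0.3], [0.3, 2.1], [-0.6, -1.7], [4.2, -6.6], [1.3, 1.8], [0.6, -0.8]]
bay1 [ 0.5207 -0.0623  0.012 ] bay2 [0.4827 0.0058 0.012 ] bay3 [0.4446 0.0739 0.012 ] dial_grip [0.407  0.1536 0.138 ] dock [0.4622 0.0424 0.    ] [0.44561456 0.07212526 0.012     ] (array([ 29.8,   6.2, 179.6]), array([-0.   ,  0.   ,  0.004])) [0.41660451 0.06286747 0.28962414]
```

View pics/w10.png

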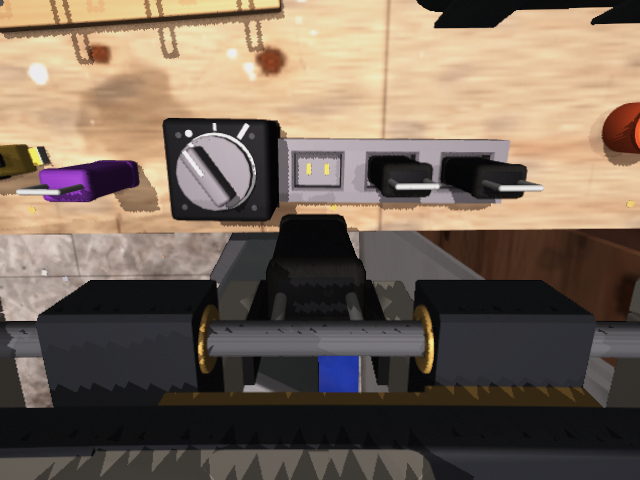

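```bash
python3 - <<'E'
from h import *
M=model("wrist");o=get_obs();r=TOOLR()
for px,z in [((281,216),o["tool_pos"][2]-.097),((343,216),o["tool_pos"][2]-.097),((318,170),.012),((318,152),.036),((318,187),.036),((292,170),.036),((343,170),.036)]:
    p=plane(M,px,z);print(px,(r.inv().apply(p-o["tool_pos"])*1000).round(1))
E
python3 -m crank '[0,0,0,15,0,30,0, 0,0,0,11,0,30,0, 0,0,0,0,0,40,0, 0,0,0,0,0,16,0, 0,0,0,0,0,0,0]'
```

```text
(281, 216) [ 15.5 -23.7  97. ]
(343, 216) [15.5 18.4 97. ]
(318, 170) [ 27.2   2.6 277.6]
(318, 152) [ 48.4   2.4 253.6]
(318, 187) [ 11.7   2.5 253.6]
(292, 170) [ 29.7 -25.1 253.6]
(343, 170) [ 29.7  29.  253.6]
clock: 32.1
tool_pos: [0.4386, 0.0751, 0.1726]
orientation: [180.0, 0.2, 29.4]
force: [-0.1, -0.4, 0.3]
opening: 0.0417
gripper_force: 30.0
```

```bash
python3 -m crank '[0,0,0,2,4.5,15,0, 0,0,0,0,0,0,0]'
python3 - <<'E'
from h import *
q=seedock([.461,.0435,.51],("wrist","scene"));cv2.imwrite("pics/w11.png",eyes.snapshot("wrist"))
p=w(q,(0,.034,.012))[0];print(p,go([p[0],p[1],.110],np.degrees(q[2])),get_obs()["tool_pos"])
E
```

```text
clock: 32.35
tool_pos: [0.4433, 0.0725, 0.1589]
orientation: [180.0, 0.0, 29.4]
force: [-0.3, -0.1, -1.6]
opening: 0.0414
gripper_force: 30.0
wrist bay3 0.87; wrist dial_grip 0.95; wrist dock 0.69; scene bay3 0.97; scene bay2 0.72; scene bay1 0.66; scene dial_grip 0.58; scene dock 0.77; scene dock 0.7; 
dock [0.4602 0.0446 0.5262] 30.15 res [[0.0, -0.8], [-0.4, 0.1], [3.0, 1.6], [-1.5, -3.1], [2.6, 1.3], [-1.3, 2.9], [0.4, 1.2], [-1.0, 3.8], [-21.3, 39.1]]
bay1 [ 0.5205 -0.0591  0.012 ] bay2 [0.4813 0.0083 0.012 ] bay3 [0.4421 0.0758 0.012 ] dial_grip [0.4031 0.1549 0.138 ] dock [0.4602 0.0446 0.    ] [0.44314489 0.07402397 0.012     ] (array([ 0.5, -1.2, 49. ]), array([-0.   , -0.001, -0.013])) [0.44329763 0.07274782 0.15896916]
```

View pics/w11.png

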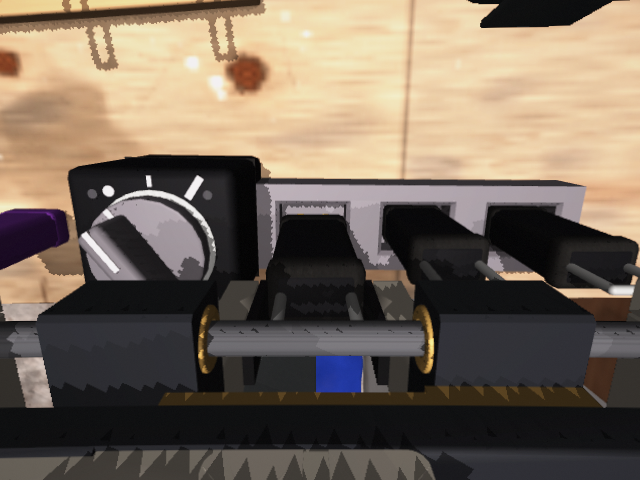

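Lamp 3's foot (columns 277–350) lines up with bay3's opening (277–350), so I lower it.

```bash
python3 -m crank '[0,0,0,0,0,14,0, 0,0,0,0,0,10,0, 0,0,0,0,0,6,0, 0,0,0,0,0,0,0]'
python3 -m crank '[0,0,0,0,0,6,0, 0,0,0,0,0,5,0, 0,0,0,0,0,4,0, 0,0,0,0,0,0,0]'
```

```text
clock: 33.3
tool_pos: [0.4429, 0.0724, 0.1279]
orientation: [180.0, 0.1, 29.4]
force: [0.7, -0.6, -1.0]
opening: 0.0417
gripper_force: 30.0
clock: 33.8
tool_pos: [0.443, 0.0725, 0.1133]
orientation: [180.0, 0.0, 29.4]
force: [0.0, -0.2, -1.1]
opening: 0.0414
gripper_force: 30.0
```

```bash
python3 -m crank '[0,0,0,0,0,3,0, 0,0,0,0,0,0,0.6, 0,0,0,0,0,0,0.6, 0,0,0,0,0,-25,0.6, 0,0,0,0,0,-50,0.6]'
python3 -m crank '[0,0,0,0,0,-60,0.5, 0,0,0,-10,0,-50,0.5, 0,0,0,-10,0,0,0.5, 0,0,0,0,0,0,0.5]'
python3 - <<'E'
from h import *
q=seedock([.4605,.044,.515],("wrist","scene"));cv2.imwrite("pics/w12.png",eyes.snapshot("wrist"))
M=model("wrist");print(get_obs()["tool_pos"],[(d["p"],plane(M,d["location"],.012)) for d in spotter.place_of("wrist","lamp1")])
p=w(q,DK["dial_grip"])[0];print(go([p[0],p[1],.13],np.degrees(q[2])+34.4))
E
```

```text
clock: 34.42
tool_pos: [0.4421, 0.072, 0.1852]
orientation: [180.0, 0.2, 29.4]
force: [1.1, 0.4, -0.1]
opening: 0.0526
gripper_force: 0.0
clock: 34.92
tool_pos: [0.4252, 0.0626, 0.2957]
orientation: [-180.0, -0.1, 29.4]
force: [0.7, 0.6, 0.4]
opening: 0.044
gripper_force: 0.0
wrist bay2 0.97; wrist bay1 0.78; wrist dial_grip 0.66; wrist dock 0.71; scene bay1 0.86; scene bay3 0.74; scene dial_grip 0.88; scene dock 0.66; 
dock [0.4597 0.0449 0.5067] 29.03 res [[2.9, 1.2], [1.5, -1.1], [-3.6, -0.4], [0.2, 1.2], [0.3, 3.7], [0.1, -0.2], [0.1, 0.1], [-1.8, 3.2]]
bay1 [ 0.518  -0.0601  0.012 ] bay2 [0.4801 0.0081 0.012 ] bay3 [0.4423 0.0763 0.012 ] dial_grip [0.4048 0.1562 0.138 ] dock [0.4597 0.0449 0.    ] [0.42584038 0.06286292 0.29520964] [(0.77, array([0.44467554, 0.07520322, 0.012     ])), (0.68, array([ 0.51734829, -0.06364188,  0.012     ])), (0.59, array([0.47995505, 0.01330898, 0.012     ])), (0.58, array([0.32608947, 0.265875  , 0.012     ]))]
(array([ 27.7, -91.6, 165.3]), array([-0.   ,  0.001, -0.594]))
```

View pics/w12.png

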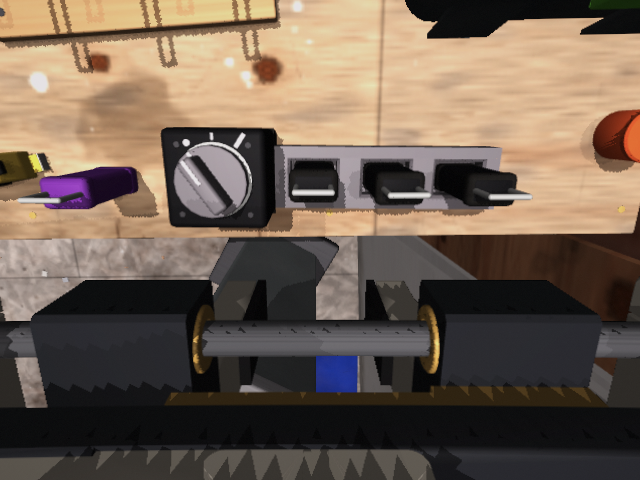

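All three lamps are in: bay3 (314,182), bay2 (395,185), bay1 (480,185). Now the dial.

```bash
python3 -m crank '[0,0,0,9,-30,0,0.4, 0,0,0,9,-30,0,0.4, 0,0,-0.15,9,-31,0,0.4, 0,0,-0.15,0,0,0,0.4, 0,0,-0.15,0,0,0,0.4]'
python3 -m crank '[0,0,-0.15,0,0,30,0.4, 0,0,0,0,0,40,0.4, 0,0,0,0,0,20,0.4, 0,0,0,0,0,0,0.4]'
python3 - <<'E'
from h import *
M=model("wrist");cv2.imwrite("pics/w13.png",eyes.snapshot("wrist"))
for d in spotter.place_of("wrist","dial_grip")[:2]:
    p=plane(M,d["location"],.138);print(d["p"],p,go([p[0],p[1],.129]))
q=seedock([.46,.0445,.51],("wrist","scene","side"));p=w(q,DK["dial_grip"])[0];print(go([p[0],p[1],.129],np.degrees(q[2])+34.4),get_obs()["tool_pos"])
E
```

```text
clock: 36.05
tool_pos: [0.4045, 0.1559, 0.2955]
orientation: [-180.0, 0.0, 55.5]
force: [-0.2, -0.2, -0.4]
opening: 0.0354
gripper_force: 0.0
clock: 36.55
tool_pos: [0.404, 0.1547, 0.2044]
orientation: [-179.9, 0.2, 63.8]
force: [-0.8, 0.2, -0.9]
opening: 0.0351
gripper_force: 0.0
0.59 [0.40543089 0.15348114 0.138     ] (array([-1.8,  1.2, 77.4]), None)
wrist bay3 0.69; wrist dial_grip 0.56; wrist dock 0.89; scene bay2 0.84; scene bay1 0.69; scene bay3 0.62; scene dial_grip 0.89; scene dock 0.69; side bay2 0.68; side bay3 0.6; side dial_grip 0.74; side dock 0.69; 
dock [0.4615 0.0427 0.5144] 29.47 res [[-1.0, -0.1], [-0.3, -0.5], [1.4, 1.2], [-2.4, -1.3], [2.6, 1.0], [0.7, -1.2], [2.7, -3.5], [-0.7, 1.9], [-0.1, -1.5], [2.5, -3.8], [-0.2, 0.6], [-0.9, -2.2]]
bay1 [ 0.5205 -0.0618  0.012 ] bay2 [0.4821 0.0061 0.012 ] bay3 [0.4438 0.074  0.012 ] dial_grip [0.4057 0.1536 0.138 ] dock [0.4615 0.0427 0.    ] (array([-1.1,  1.8, 76.7]), array([ 0.   , -0.   , -0.002])) [0.40461964 0.15537115 0.20570963]
```

View pics/w13.png

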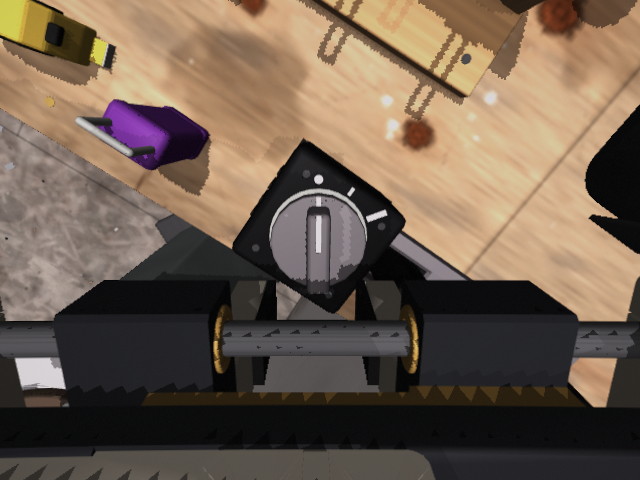

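The bar (318,250) is vertical and centred between the fingers, pointing at the dot. I grip, then pull up.

```bash
python3 -m crank '[0,0,0,-1,1,30,0.4, 0,0,0,0,0,25,0.4, 0,0,0,0,0,12,0.4, 0,0,0,0,0,6,0.4, 0,0,0,0,0,0,0.4]'
python3 -m crank '[0,0,0,0,0,0,0, 0,0,0,0,0,0,0, 0,0,0,0,0,0,0, 0,0,0,0,0,0,0]'
python3 -m crank '[0,0,0,0,0,-4,0, 0,0,0,0,0,-4,0, 0,0,0,0,0,-4,0, 0,0,0,0,0,0,0]'
```

```text
clock: 37.88
tool_pos: [0.4053, 0.1542, 0.1329]
orientation: [180.0, -0.0, 63.8]
force: [-1.0, -0.6, 0.2]
opening: 0.0346
gripper_force: 0.0
clock: 38.38
tool_pos: [0.4053, 0.1542, 0.133]
orientation: [180.0, -0.0, 63.8]
force: [-0.5, -1.2, 3.7]
opening: 0.0136
gripper_force: 30.0
clock: 38.88
tool_pos: [0.4053, 0.1542, 0.1451]
orientation: [180.0, -0.0, 63.8]
force: [0.9, 0.4, 2.0]
opening: 0.0141
gripper_force: 30.0
```

```bash
python3 -m crank '[0,0,0.15,0,0,0,0, 0,0,0.15,0,0,0,0, 0,0,0.15,0,0,0,0, 0,0,0.15,0,0,0,0, 0,0,0,0,0,0,0]'
python3 -m crank '[0,0,0.15,0,0,0,0, 0,0,0.15,0,0,0,0, 0,0,0.15,0,0,0,0, 0,0,0.15,0,0,0,0, 0,0,0,0,0,0,0]'
python3 - <<'E'
from h import *
cv2.imwrite("pics/w14.png",eyes.snapshot("wrist"))
E
```

```text
clock: 39.5
tool_pos: [0.4048, 0.1546, 0.1448]
orientation: [-179.9, -0.0, 29.4]
force: [-2.8, 4.8, 2.3]
opening: 0.0136
gripper_force: 30.0
clock: 40.12
tool_pos: [0.4047, 0.1553, 0.1448]
orientation: [-179.9, 0.0, -5.0]
force: [-5.8, 7.2, 1.9]
opening: 0.0139
gripper_force: 30.0
```

View pics/w14.png

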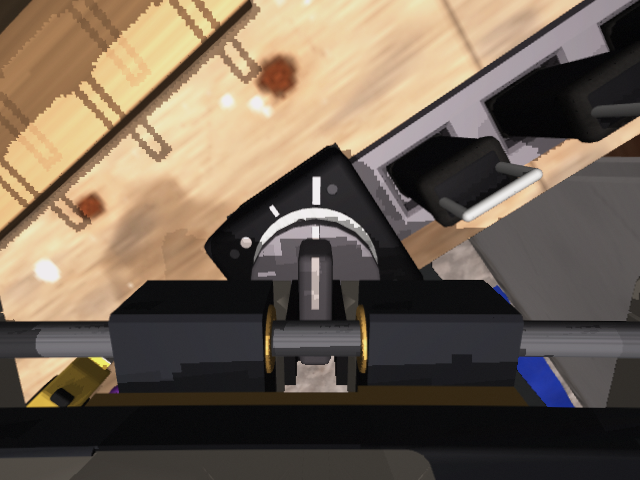

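The pointer (316,235) lines up with the long bar (316,190), so I push in.

```bash
python3 -m crank '[0,0,0,0,0,4,0, 0,0,0,0,0,4,0, 0,0,0,0,0,3,0, 0,0,0,0,0,2,0, 0,0,0,0,0,0,0]'
```

```text
clock: 40.8
tool_pos: [0.4049, 0.1553, 0.1329]
orientation: [-179.9, -0.0, -4.8]
force: [-10.6, 6.8, 14.6]
opening: 0.0134
gripper_force: 30.0
```

```bash
python3 -m crank '[0,0,0,0,0,0,0.4, 0,0,0,0,0,0,0.4, 0,0,0,0,0,-15,0.4, 0,0,0,0,0,-50,0.4, 0,0,0,0,0,-50,0.4]'
python3 -m crank '[0,0,0,0,0,-50,0.4, 0,0,0,0,0,0,0.4, 0,0,0,0,0,0,0.4]'
python3 - <<'E'
from h import *
q=seedock([.46,.0445,.51],("wrist","scene","side"))
for c in ("wrist","scene"):
    M=model(c);print([(round(d["p"],2),plane(M,d["location"],.012).round(3)[:2].tolist()) for d in spotter.place_of(c,"lamp1")])
E
```

```text
clock: 41.42
tool_pos: [0.4047, 0.1533, 0.2475]
orientation: [179.9, 0.1, -4.9]
force: [1.2, 1.2, 0.4]
opening: 0.0349
gripper_force: 0.0
clock: 41.8
tool_pos: [0.4046, 0.1536, 0.2959]
orientation: [180.0, 0.1, -5.0]
force: [-0.4, 0.5, -0.7]
opening: 0.035
gripper_force: 0.0
wrist bay3 0.86; wrist bay1 0.81; wrist bay2 0.55; wrist dial_grip 0.9; wrist dock 0.85; scene bay1 0.93; scene bay3 0.76; scene bay2 0.62; scene dial_grip 0.88; scene dock 0.88; side bay3 0.97; side bay2 0.87; side dial_grip 0.67; side dock 0.7; 
dock [0.4592 0.0432 0.5063] 29.01 res [[-1.8, 1.2], [0.9, -1.5], [3.8, 0.0], [-0.8, 0.2], [2.3, 0.9], [-1.9, 4.4], [-1.1, 1.7], [1.1, -0.7], [-0.2, 0.3], [-1.6, 2.0], [0.6, -2.9], [-1.6, -1.8], [3.2, 1.3], [-1.3, -2.8]]
bay1 [ 0.5174 -0.0617  0.012 ] bay2 [0.4796 0.0065 0.012 ] bay3 [0.4417 0.0747 0.012 ] dial_grip [0.4043 0.1546 0.138 ] dock [0.4592 0.0432 0.    ] [(0.83, [0.521, -0.062]), (0.76, [0.483, 0.016]), (0.76, [0.329, 0.269]), (0.6, [0.443, 0.075])]
[(0.85, [0.315, 0.272]), (0.62, [0.519, -0.069]), (0.57, [0.492, 0.006]), (0.56, [0.34, 0.641])]
```

The networks place a lamp in each of the three bays. The push on the dial ended at the height it was gripped at, so it is fully in.

```bash
python3 -c "
from plant import ctrl
print(ctrl.close_job())"
```

```text
the job is handed in; nothing more can be done
None
```

The job is handed in: I switched the dock off first, stood all three lamps in bays 1–3, then set the dial to full charge and pushed it in (about 42 s on the robot's clock), but I viewed 17 pictures, over the limit of 14.

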